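Put the wrench sockets back in their cups by size

TASK

Put the four round steel wrench sockets back in the grey plastic cups on the bench: smallest socket in the smallest cup, next size in the next cup, and so on up to the largest. Each must stand upright on the floor of its own cup, open end up. Leave the two big hexagon nuts where they lie.

Things in the scene. Friction and masses are not known exactly. Their poses are not given: they have to be found in the camera images.
- socket_24: The smallest of four wrench sockets: a plain bright steel cylinder standing on the bench, 24 mm in diameter and 44 mm tall, with a dark round opening in its top, about 90 g, loose. Origin: centre of its underside; z is up along its axis.
- socket_33: The second smallest of four wrench sockets: a plain bright steel cylinder standing on the bench, 33 mm in diameter and 50 mm tall, with a dark round opening in its top, about 170 g, loose. Origin: centre of its underside; z is up along its axis.
- socket_42: The second largest of four wrench sockets: a plain bright steel cylinder standing on the bench, 42 mm in diameter and 56 mm tall, with a dark round opening in its top, about 300 g, loose. Origin: centre of its underside; z is up along its axis.
- socket_52: The largest of four wrench sockets: a plain bright steel cylinder standing on the bench, 52 mm in diameter and 62 mm tall, with a dark round opening in its top, about 500 g, loose. Origin: centre of its underside; z is up along its axis.
- cup_24: The smallest of four round grey plastic open cups with a black floor, fixed to the bench, the one for the 24 mm socket: well 38 mm across inside, walls 4 mm thick, 46 mm across outside, rim 18 mm above the bench, inner floor 5 mm above the bench. Origin: centre of its underside, at bench height; z is up.
- cup_33: The second smallest of four round grey plastic open cups with a black floor, fixed to the bench, the one for the 33 mm socket: well 47 mm across inside, walls 4 mm thick, 55 mm across outside, rim 18 mm above the bench, inner floor 5 mm above the bench. Origin: centre of its underside, at bench height; z is up.
- cup_42: The second largest of four round grey plastic open cups with a black floor, fixed to the bench, the one for the 42 mm socket: well 56 mm across inside, walls 4 mm thick, 64 mm across outside, rim 18 mm above the bench, inner floor 5 mm above the bench. Origin: centre of its underside, at bench height; z is up.
- cup_52: The largest of four round grey plastic open cups with a black floor, fixed to the bench, the one for the 52 mm socket: well 66 mm across inside, walls 4 mm thick, 74 mm across outside, rim 18 mm above the bench, inner floor 5 mm above the bench. Origin: centre of its underside, at bench height; z is up.
- nut_large: Large steel hexagon nut lying flat and loose, 55 mm across the flats (64 mm across corners), 29 mm high; not a socket, to be left alone. Origin: centre of its underside; z is up.
- nut_small: Smaller steel hexagon nut lying flat and loose, 46 mm across the flats (53 mm across corners), 24 mm high; not a socket, to be left alone. Origin: centre of its underside; z is up.
There are look-alikes about, which are no part of the job. Leave any blue look-alike of the socket_42 alone.

How it is judged:
By the outcome, as a careful person would: the job done as asked, in the order asked, and still so for the second after the job is handed in, with the robot touching nothing.
It also fails if it takes over 112 s, if anything falls off the work surface, if the arm or the gripper's body presses on something with over 40 N, if the wrist force passes 120 N, or if a joint passes its speed limit or range.

ROBOT

A 6-joint arm with a two-finger parallel gripper is mounted at the origin on the work surface. World frame = base frame: x ahead of the robot, y to its left, z up, the work surface at z = 0. Lengths are in mm, angles in rad, forces in N, time in s.
With the tool pointing down it reaches from about 400 to 925 mm from the base axis. Payload 12.5 kg.
Tool frame: the origin (TCP) lies on the mounting face of the last link; the fingertips stand 190 mm ahead of it and the grasp point (between the pads) lies 171 mm ahead of it; z points along the fingers, y is the line along which they close (so a half turn about z gives the same grasp; the last joint's range is limited). The gripper opens to 95 mm and grips with 3 to 60 N. Pads are 20 mm wide; open, the fingers measure 119 mm over their backs; the gripper's body (75 mm by 180 mm) begins 59 mm behind the grasp point.
Start: joints at [1.156, 0.491, 1.559, -0, 1.092, -0.106], TCP at [189.923, 595.444, 404.761] pointing down, gripper open.
Joint ranges: [-3.1, 3.1], [-0.84, 2.19], [0.05, 2.79], [-1.13, 4.28], [0.06, 2.93], [-2.69, 2.69]. Speed limits (rad/s): [2.22, 2.22, 2.79, 3.14, 3.14, 3.14].

INTERFACE

Orientations are given as [roll, pitch, yaw] about the fixed x, y, z axes, in that order (R = Rz(yaw) Ry(pitch) Rx(roll)).
In Python, from cell import env gives the robot as it stands.
- The arm moves only by the tool carry_out, never from a script. Its argument "series" is a list of rows, each a list of 5 numbers: the shift along the tool's x, y, z in m, then the turn about the tool's z in degrees, then the opening, from 0 (shut) to 1 (fully open). A call has 1 to 20 rows; each row is the pose to reach, as a shift and turn from the pose commanded when the call began, along the tool's axes at that moment; what a row does not reach only later rows make up. A row lasts 1/8 s, in which the tool goes at most 62.5 mm and 10.7 degrees, less where a joint would pass 70% of its speed; a pose out of reach is approached as far as the arm can. A call with a gripper value outside its range is refused whole. The fingers move at their own pace and stop on an object; the grip force is fixed at half the most. Time passes only in rows, so rows that repeat a pose let the fingers close. It gives the time, the measured TCP pose, the force, the opening and the grip force at its end, in the units of the state.
- env.state(): the state, without advancing time (a new reading comes with each control period).
- env.read_camera(name): name is "side" or "top" or "wrist"; returns (picture, depth): 420x560x3 uint8, red, green, blue; 420x560 float32, mm along the optical axis (not along the pixel's ray), 0 where there is no reading.
- env.get_calibration(name): a dict with "intrinsics" (3x3 intrinsics, pixels), "D" ([k1, k2, p1, p2, k3] as OpenCV has them; the pictures are not rectified), "cam_to_world" (4x4, takes a point from camera to world coordinates); the wrist camera has in their place "T_tool_cam" (4x4, takes a point from camera to tool coordinates, whose origin is the TCP and whose axes are the flange's). Camera axes: x right, y up, looking along -z (the intrinsics and any distortion apply to the point x, -y, -z); pixel columns grow to the right and rows downward; lengths in mm; the calibration is good to about 2 mm. A picture is of the moment at which its call begins: read the wrist's pose just before it. get_calibration takes no time and is no camera call.
- env.job_done(): hands the job in; it is judged then, once.
The state is a dict: "t": time; "joints": joint angles; "qvel": joint speeds; "tau": joint torques, N m; "eef_pos": TCP position; "tcp_rot": TCP orientation; "ft_force": force on the tool from outside, world axes, zero at the start; "moment": the same for the moment, N m; "opening": opening from 0.0 (shut) to 1.0 (fully open); "grip_force": force on a finger pad.
Only numpy, scipy, OpenCV 4.12 (cv2) and the standard library are available. Lean on these libraries where they do the work, as an engineer would, in place of code of your own. Each camera call takes 0.05 s, during which the arm holds its last target. There are 200 camera calls.

## Working session

There is one attempt and no reset: what is moved stays moved. The work goes in short steps, Python scripts to look and compute and a tool call to move; the robot and the scene stay as the last step left them, time stands still between calls to the robot, and variables do not carry over. Pictures are saved under pics/ and viewed, at most 14 in all, crops included, and the job is handed in when it is done.

Besides the shell and the picture viewer there is one more tool, called after "Call:" by a JSON object that holds its "name" and its "arguments", one argument or row to a line. carry_out: Moves the arm, as the interface text tells. Its arguments: {"type":"object","properties":{"series":{"type":"array","items":{"type":"array","items":{"type":"number"}}}},"required":["series"]}

```bash
mkdir -p pics; ls
python3 - <<'E'
from cell import env
import cv2,numpy as np
s=env.state();print(s)
for n in("top","side"):
    p,d=env.read_camera(n);cv2.imwrite(f"pics/{n}0.png",p[:,:,::-1]);np.savez(f"{n}0.npz",p=p,d=d)
    c=env.get_calibration(n);print(n,c)
print(env.get_calibration("wrist"))
E
```

```text
pics
{'t': 0.0, 'joints': array([ 1.15643251e+00,  4.91554091e-01,  1.55944650e+00,  8.76590783e-06,
        1.09167322e+00, -1.05601331e-01]), 'qvel': array([ 7.08460998e-04, -9.61217223e-04,  9.33383102e-04,  2.94656134e-04,
        3.47289308e-05, -1.46177197e-03]), 'tau': array([ 9.04128992e-04, -6.12650156e+01, -2.58186346e+01,  6.92886324e-02,
        4.82448132e-02, -1.12094701e-04]), 'eef_pos': array([189.89091486, 595.42229722, 404.16604213]), 'tcp_rot': array([-3.14051834e+00, -1.21690748e-04,  2.83282605e+00]), 'ft_force': array([-0.0732898 ,  1.00796505,  0.04259461]), 'moment': array([-0.00300294, -0.03430955, -0.00525916]), 'grip_force': 0.0, 'opening': 0.9983497473891552}
top {'intrinsics': array([[504.70652147,   0.        , 280.32081174],
       [  0.        , 504.70652147, 206.09230814],
       [  0.        ,   0.        ,   1.        ]]), 'D': array([-0.15156059,  0.        ,  0.        ,  0.        ,  0.        ]), 'cam_to_world': array([[ 2.44392000e-02,  9.87084836e-01, -1.58323250e-01,
         3.59129333e+02],
       [-9.99543124e-01,  2.13096544e-02, -2.14346
[... 718 characters left out ...]
54e+02],
       [ 0.00000000e+00,  0.00000000e+00,  0.00000000e+00,
         1.00000000e+00]])}
{'intrinsics': array([[320.47832942,   0.        , 275.39853754],
       [  0.        , 320.47832942, 204.64296349],
       [  0.        ,   0.        ,   1.        ]]), 'D': array([-0.07266613,  0.        ,  0.        ,  0.        ,  0.        ]), 'T_tool_cam': array([[-1.40489617e-03,  9.69255548e-01,  2.46052250e-01,
         6.88270969e+01],
       [ 9.99999007e-01,  1.38938149e-03,  2.36653223e-04,
        -7.36848487e-01],
       [-1.12482992e-04,  2.46052338e-01, -9.69256537e-01,
         1.90658358e+01],
       [ 0.00000000e+00,  0.00000000e+00,  0.00000000e+00,
         1.00000000e+00]])}
```

View pics/top0.png

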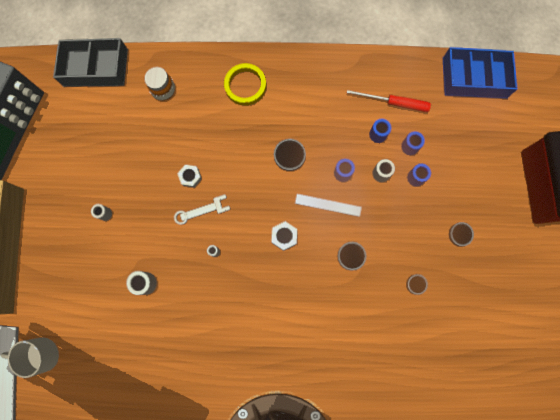

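View pics/side0.png

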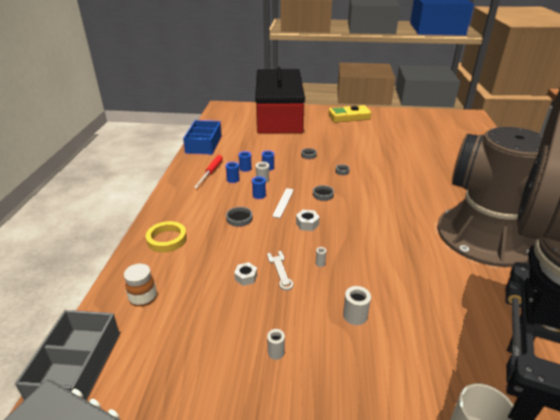

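The top view shows the sockets at 24 → (212,251), 33 → (100,212), 52 → (138,283) and 42 → (385,170), the last among four blue look-alikes. The cups are at 52 → (290,154), 42 → (351,256), 33 → (461,234) and 24 → (417,285). The nuts are at (189,175) and (284,235). The side view agrees.

```bash
cat > h.py <<'E'
import numpy as np,cv2
from cell import env
def ray(cal,T,uv):
    u=cv2.undistortPoints(np.float64(uv).reshape(-1,1,2),cal["intrinsics"],cal["D"]).reshape(-1,2)
    d=np.c_[u[:,0],-u[:,1],-np.ones(len(u))]
    return T[:3,3],d@T[:3,:3].T
def on_plane(cal,T,uv,z):
    o,d=ray(cal,T,uv); return o+d*((z-o[2])/d[:,2])[:,None]
def depth_pts(cal,T,d,uv):
    o,r=ray(cal,T,uv); uv=np.int32(uv); return o+r*d[uv[:,1],uv[:,0]][:,None]
E
python3 - <<'E'
from h import *
c=env.get_calibration("top");T=c["cam_to_world"]
f=np.load("top0.npz");p,d=f["p"],f["d"]
hsv=cv2.cvtColor(p,cv2.COLOR_RGB2HSV)
names=dict(s24=(212,251,44,24),s33=(100,212,50,33),s42=(385,170,56,42),s52=(138,283,62,52),c24=(417,285,18,46),c33=(461,234,18,55),c42=(351,256,18,64),c52=(290,154,18,74),nL=(284,235,29,60),nS=(189,175,24,50),b1=(381,129,56,42),b2=(415,141,56,42),b3=(345,168,56,42),b4=(421,173,56,42))
g=np.stack(np.meshgrid(np.arange(560),np.arange(420)),-1).reshape(-1,2)
P=depth_pts(c,T,d,g)
print("table z",np.percentile(P[(P[:,0]>450)&(P[:,0]<800)&(abs(P[:,1])<300),2],[5,50,95]))
for n,(u,v,h,D) in names.items():
    w=on_plane(c,T,[(u,v)],h)[0]
    q=P[(np.hypot(*(P[:,:2]-w[:2]).T)<D*.75)]
    t=q[abs(q[:,2]-h)<7]
    m=g[(np.hypot(*(P[:,:2]-w[:2]).T)<D*.75)&(abs(P[:,2]-h)<7)]
    if len(t)<4: print(n,w,len(t));continue
    e,r=cv2.minEnclosingCircle(np.float32(on_plane(c,T,m,h)[:,:2]))
    # colour mask, not orange wood
    print(n,"guess",w[:2].round(),"circ",np.round(e,1),"D",round(2*r,1),"z",np.median(t[:,2]).round(1),"n",len(t),"px",m.mean(0).round(1),"reach",round(np.hypot(*e)))
a=cv2.resize(p[110:310,320:490],None,fx=4,fy=4,interpolation=2)[:,:,::-1]
cv2.imwrite("pics/a.png",cv2.resize(a[:600],None,fx=1,fy=1))
E
```

```text
table z [-2.18084658  1.69372853 28.84193912]
s24 guess [432. 153.] circ [435.3 152.7] D 24.2 z 44.7 n 60 px [211.8 249.7] reach 461
s33 guess [512. 410.] circ [515.  415.1] D 34.1 z 50.0 n 111 px [ 97.7 210.7] reach 661
s42 guess [ 619. -223.] circ [ 622.5 -223.3] D 44.4 z 56.8 n 193 px [385.1 168.2] reach 661
s52 guess [357. 308.] circ [359.7 308.3] D 54.6 z 62.4 n 273 px [138.4 282.7] reach 474
c24 guess [ 368. -301.] circ [ 371.3 -301.2] D 46.7 z 17.7 n 132 px [416.8 284.3] reach 478
c33 guess [ 484. -404.] circ [ 484.5 -404.1] D 57.6 z 17.9 n 173 px [461.8 233.6] reach 631
c42 guess [ 430. -153.] circ [ 432.1 -153.8] D 64.4 z 18.6 n 182 px [351.8 255. ] reach 459
c52 guess [660. -13.] circ [659.4 -11. ] D 75.7 z 17.7 n 230 px [289.3 154.3] reach 659
nL guess [473.  -3.] circ [471.3  -4. ] D 61.0 z 30.1 n 539 px [284.1 235.7] reach 471
nS guess [605. 217.] circ [604.4 217.8] D 54.1 z 25.5 n 354 px [188.6 175.3] reach 642
b1 guess [ 713. -216.] circ [ 716.9 -216.7] D 44.2 z 56.7 n 182 px [381.5 127.5] reach 749
b2 guess [ 687. -293.] circ [ 688.3 -292. ] D 44.7 z 56.8 n 185 px [414.6 140.3] reach 748
b3 guess [ 621. -135.] circ [ 621.  -135.3] D 43.2 z 56.5 n 183 px [345.  167.9] reach 636
b4 guess [ 614. -304.] circ [ 616.1 -303.2] D 45.7 z 56.6 n 200 px [421.  172.4] reach 687
```

View pics/a.png

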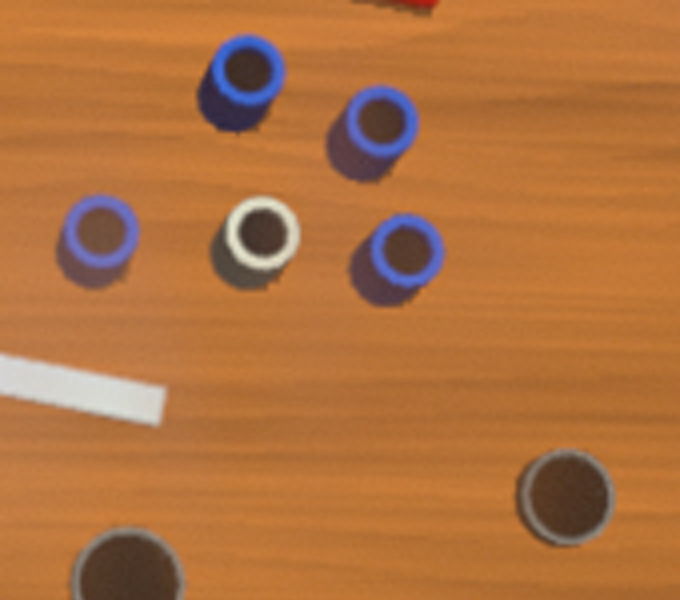

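Every measured diameter and height matches the given sizes, so I'll plan the first moves.

```bash
cat > go.py <<'E'
import sys
from h import *
from scipy.spatial.transform import Rotation as Ro
s=env.state();R=Ro.from_euler("xyz",s["tcp_rot"]).as_matrix();p=s["eef_pos"]
print("t",round(s["t"],2),"tcp",p.round(1),"yaw",s["tcp_rot"][2].round(3),"q",s["joints"].round(2))
for a in sys.argv[1:]:
    w=np.array(eval(a),float); print(a,"tool shift m",((w-p)@R/1000).round(4))
E
python3 go.py 435,153,330 435,153,207
```

```text
t 0.1 tcp [189.9 595.4 404.2] yaw 2.833 q [ 1.16  0.49  1.56  0.    1.09 -0.11]
435,153,330 tool shift m [-0.368  -0.3469  0.0745]
435,153,207 tool shift m [-0.368  -0.3468  0.1975]
```

Call:
{"name": "carry_out", "arguments": {
  "series": [
    [-0.092, -0.087, 0.01, 0, 1],
    [-0.184, -0.174, 0.03, 0, 1],
    [-0.276, -0.26, 0.05, 0, 1],
    [-0.368, -0.347, 0.074, 0, 0.7],
    [-0.368, -0.347, 0.074, 0, 0.6],
    [-0.368, -0.347, 0.074, 0, 0.6],
    [-0.368, -0.347, 0.074, 0, 0.6],
    [-0.368, -0.347, 0.074, 0, 0.6],
    [-0.368, -0.347, 0.074, 0, 0.6],
    [-0.368, -0.347, 0.074, 0, 0.6],
    [-0.368, -0.347, 0.074, 0, 0.6],
    [-0.368, -0.347, 0.074, 0, 0.6]
  ]
}}

```text
t: 1.6
eef_pos: [434.5, 154.2, 331.0]
tcp_rot: [3.141, 0.0, 2.835]
ft_force: [-1.0, -0.0, -0.1]
opening: 0.597
grip_force: 0.0
```

```bash
cat > wr.py <<'E'
import sys
from go import *
c=env.get_calibration("wrist")
s=env.state();im,d=env.read_camera("wrist")
T=np.eye(4);T[:3,:3]=Ro.from_euler("xyz",s["tcp_rot"]).as_matrix();T[:3,3]=s["eef_pos"];T=T@c["T_tool_cam"]
g=np.stack(np.meshgrid(np.arange(560),np.arange(420)),-1).reshape(-1,2)
P=depth_pts(c,T,d,g)
def circ(x,y,h,D):
    m=(np.hypot(P[:,0]-x,P[:,1]-y)<D*.8)&(abs(P[:,2]-h)<6)&(d.ravel()>0)
    e,r=cv2.minEnclosingCircle(np.float32(P[m][:,:2]));print("wrist",np.round(e,1),"D",round(2*r,1),"n",m.sum(),"z",np.median(P[m][:,2]).round(1))
E
python3 - 435,153,207 <<'E'
from wr import *
circ(435,153,44,24)
cv2.imwrite("pics/w1.png",im[:,:,::-1])
E
```

```text
t 1.6 tcp [434.5 154.2 331. ] yaw 2.835 q [ 0.2   0.37  2.03  0.    0.74 -1.07]
435,153,207 tool shift m [-0.0008 -0.001   0.124 ]
wrist [431.8 153.9] D 23.7 n 386 z 44.6
```

View pics/w1.png

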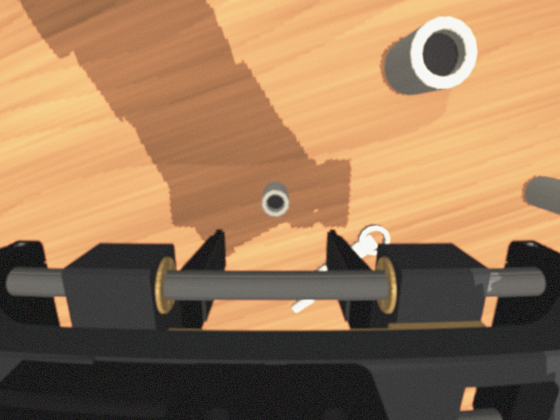

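The wrist view shows the 24 mm socket at (275,202), centred between the fingers. It measures 24 mm across and within 3 mm of the top camera's position. Next: descend, grip and lift.

Call:
{"name": "carry_out", "arguments": {
  "series": [
    [0.001, -0.001, 0.04, 0, 0.6],
    [0.001, -0.001, 0.08, 0, 0.6],
    [0.001, -0.001, 0.11, 0, 0.6],
    [0.001, -0.001, 0.124, 0, 0.6],
    [0.001, -0.001, 0.124, 0, 0.6],
    [0.001, -0.001, 0.124, 0, 0],
    [0.001, -0.001, 0.124, 0, 0],
    [0.001, -0.001, 0.124, 0, 0],
    [0.001, -0.001, 0.124, 0, 0],
    [0.001, -0.001, 0.124, 0, 0],
    [0.001, -0.001, 0.124, 0, 0],
    [0.001, -0.001, 0.11, 0, 0],
    [0.001, -0.001, 0.07, 0, 0],
    [0.001, -0.001, 0.03, 0, 0],
    [0.001, -0.001, 0.0, 0, 0],
    [0.001, -0.001, 0.0, 0, 0]
  ]
}}

```text
t: 3.65
eef_pos: [433.6, 152.4, 333.0]
tcp_rot: [3.139, 0.004, 2.833]
ft_force: [0.1, -0.0, -1.9]
opening: 0.245
grip_force: 30.0
```

```bash
python3 go.py 370,-301,330 370,-301,213.5
```

```text
t 3.65 tcp [433.6 152.4 333. ] yaw 2.833 q [ 0.19  0.36  2.03  0.    0.74 -1.07]
370,-301,330 tool shift m [-0.0771 -0.4513  0.0024]
370,-301,213.5 tool shift m [-0.0767 -0.4515  0.1189]
```

Call:
{"name": "carry_out", "arguments": {
  "series": [
    [-0.005, -0.03, 0, 0, 0],
    [-0.014, -0.08, 0, 0, 0],
    [-0.022, -0.13, 0, 0, 0],
    [-0.031, -0.18, 0, 0, 0],
    [-0.039, -0.23, 0, 0, 0],
    [-0.048, -0.28, 0, 0, 0],
    [-0.056, -0.33, 0, 0, 0],
    [-0.065, -0.38, 0, 0, 0],
    [-0.073, -0.43, 0, 0, 0],
    [-0.077, -0.45, 0, 0, 0],
    [-0.077, -0.451, 0.002, 0, 0],
    [-0.077, -0.451, 0.002, 0, 0],
    [-0.077, -0.451, 0.002, 0, 0]
  ]
}}

```text
t: 5.28
eef_pos: [370.4, -299.5, 328.7]
tcp_rot: [3.141, -0.0, 2.834]
ft_force: [-0.4, -0.6, -2.3]
opening: 0.25
grip_force: 30.0
```

```bash
python3 - 370,-301,213.5 <<'E'
from wr import *
circ(370,-301,18,44)
cv2.imwrite("pics/w2.png",im[:,:,::-1])
E
```

```text
t 5.28 tcp [ 370.4 -299.5  328.7] yaw 2.834 q [-0.82  0.39  2.    0.    0.75 -2.08]
370,-301,213.5 tool shift m [-1.000e-04 -1.600e-03  1.152e-01]
wrist [ 368.5 -300.9] D 45.6 n 625 z 18.6
```

View pics/w2.png

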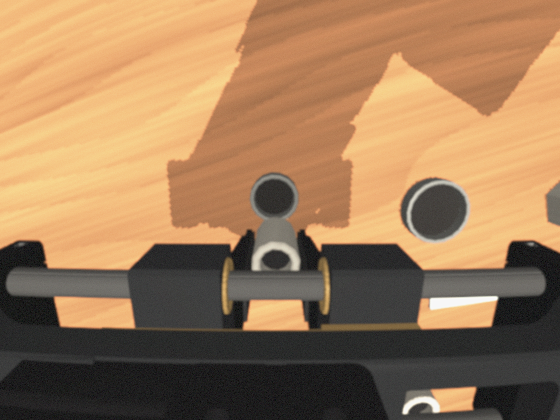

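The socket is held upright at (275,250) with cup_24 at (275,195). The two cameras agree on the cup to about 2 mm, so I'll lower, release and rise.

Call:
{"name": "carry_out", "arguments": {
  "series": [
    [0, -0.0015, 0.03, 0, 0],
    [0, -0.0015, 0.06, 0, 0],
    [0, -0.0015, 0.085, 0, 0],
    [0, -0.0015, 0.1, 0, 0],
    [0, -0.0015, 0.11, 0, 0],
    [0, -0.0015, 0.1155, 0, 0],
    [0, -0.0015, 0.1155, 0, 0],
    [0, -0.0015, 0.1155, 0, 0],
    [0, -0.0015, 0.1155, 0, 0.35],
    [0, -0.0015, 0.1155, 0, 0.5],
    [0, -0.0015, 0.1155, 0, 0.6],
    [0, -0.0015, 0.1155, 0, 0.6],
    [0, -0.0015, 0.1, 0, 0.6],
    [0, -0.0015, 0.06, 0, 0.6],
    [0, -0.0015, 0.0, 0, 0.6],
    [0, -0.0015, 0, 0, 0.6],
    [0, -0.0015, 0, 0, 0.6]
  ]
}}

```text
t: 7.45
eef_pos: [369.4, -301.9, 328.5]
tcp_rot: [3.142, 0.0, 2.833]
ft_force: [-0.2, -0.0, -1.1]
opening: 0.599
grip_force: 0.0
```

```bash
python3 - 515,414,340 <<'E'
from wr import *
circ(370,-301,49,24)
circ(370,-301,18,44)
E
```

```text
t 7.45 tcp [ 369.4 -301.9  328.5] yaw 2.833 q [-0.82  0.39  2.    0.    0.75 -2.09]
515,414,340 tool shift m [ 0.0789  0.7263 -0.0114]
wrist [ 367.1 -302.3] D 24.1 n 407 z 49.6
wrist [ 368.5 -301.3] D 45.9 n 677 z 18.7
```

socket_24's top reads z 49.6 and it sits centred in its cup, so it is standing on the floor. Next is socket_33.

Call:
{"name": "carry_out", "arguments": {
  "series": [
    [0.006, 0.06, -0.005, 0, 0.6],
    [0.013, 0.12, -0.011, 0, 0.6],
    [0.079, 0.726, -0.011, 0, 0.65],
    [0.079, 0.726, -0.011, 0, 0.65],
    [0.079, 0.726, -0.011, 0, 0.65],
    [0.079, 0.726, -0.011, 0, 0.65],
    [0.079, 0.726, -0.011, 0, 0.65],
    [0.079, 0.726, -0.011, 0, 0.65],
    [0.079, 0.726, -0.011, 0, 0.65],
    [0.079, 0.726, -0.011, 0, 0.65],
    [0.079, 0.726, -0.011, 0, 0.65],
    [0.079, 0.726, -0.011, 0, 0.65],
    [0.079, 0.726, -0.011, 0, 0.65],
    [0.079, 0.726, -0.011, 0, 0.65],
    [0.079, 0.726, -0.011, 0, 0.65],
    [0.079, 0.726, -0.011, 0, 0.65],
    [0.079, 0.726, -0.011, 0, 0.65],
    [0.079, 0.726, -0.011, 0, 0.65]
  ]
}}

```text
t: 9.75
eef_pos: [515.1, 413.3, 339.9]
tcp_rot: [3.141, 0.0, 2.833]
ft_force: [0.1, -0.5, 0.1]
opening: 0.645
grip_force: 0.0
```

```bash
python3 - 513,414,209 <<'E'
from wr import *
circ(515,414,50,33)
E
```

```text
t 9.75 tcp [515.1 413.3 339.9] yaw 2.833 q [ 0.58  0.61  1.53  0.    1.   -0.69]
513,414,209 tool shift m [ 0.0022 -0.      0.1309]
wrist [512.2 416.9] D 33.2 n 691 z 50.7
```

Call:
{"name": "carry_out", "arguments": {
  "series": [
    [0.003, 0.002, 0.04, 0, 0.65],
    [0.003, 0.002, 0.08, 0, 0.65],
    [0.003, 0.002, 0.115, 0, 0.65],
    [0.003, 0.002, 0.131, 0, 0.65],
    [0.003, 0.002, 0.131, 0, 0.65],
    [0.003, 0.002, 0.131, 0, 0],
    [0.003, 0.002, 0.131, 0, 0],
    [0.003, 0.002, 0.131, 0, 0],
    [0.003, 0.002, 0.131, 0, 0],
    [0.003, 0.002, 0.131, 0, 0],
    [0.003, 0.002, 0.131, 0, 0],
    [0.003, 0.002, 0.115, 0, 0],
    [0.003, 0.002, 0.075, 0, 0],
    [0.003, 0.002, 0.03, 0, 0],
    [0.003, 0.002, 0.0, 0, 0],
    [0.003, 0.002, 0.0, 0, 0]
  ]
}}

```text
t: 11.8
eef_pos: [512.8, 416.3, 342.7]
tcp_rot: [3.138, 0.003, 2.833]
ft_force: [-0.7, 0.6, -2.2]
opening: 0.339
grip_force: 30.0
```

```bash
python3 go.py 484,-404,340
```

```text
t 11.8 tcp [512.8 416.3 342.7] yaw 2.833 q [ 0.58  0.6   1.53  0.    1.   -0.68]
484,-404,340 tool shift m [-2.219e-01 -7.903e-01  5.000e-04]
```

Call:
{"name": "carry_out", "arguments": {
  "series": [
    [-0.007, -0.025, 0, 0, 0],
    [-0.02, -0.07, 0, 0, 0],
    [-0.034, -0.12, 0, 0, 0],
    [-0.048, -0.17, 0, 0, 0],
    [-0.062, -0.22, 0, 0, 0],
    [-0.076, -0.27, 0, 0, 0],
    [-0.09, -0.32, 0, 0, 0],
    [-0.104, -0.37, 0, 0, 0],
    [-0.118, -0.42, 0, 0, 0],
    [-0.132, -0.47, 0, 0, 0],
    [-0.146, -0.52, 0, 0, 0],
    [-0.16, -0.57, 0, 0, 0],
    [-0.174, -0.62, 0, 0, 0],
    [-0.188, -0.67, 0, 0, 0],
    [-0.202, -0.72, 0, 0, 0],
    [-0.214, -0.765, 0, 0, 0],
    [-0.222, -0.79, 0, 0, 0],
    [-0.222, -0.79, 0, 0, 0],
    [-0.222, -0.79, 0, 0, 0]
  ]
}}

```text
t: 14.18
eef_pos: [484.1, -403.1, 338.8]
tcp_rot: [3.14, -0.002, 2.833]
ft_force: [-0.8, -0.0, -1.8]
opening: 0.339
grip_force: 30.0
```

```bash
python3 - 483,-404,215.5 <<'E'
from wr import *
circ(484,-404,18,52)
E
```

```text
t 14.18 tcp [ 484.1 -403.1  338.8] yaw 2.833 q [-0.8   0.57  1.62  0.    0.96 -2.06]
483,-404,215.5 tool shift m [ 0.0005 -0.0013  0.1233]
wrist [ 482.8 -405.2] D 54.6 n 586 z 18.7
```

Call:
{"name": "carry_out", "arguments": {
  "series": [
    [0.001, -0.0015, 0.035, 0, 0],
    [0.001, -0.0015, 0.07, 0, 0],
    [0.001, -0.0015, 0.095, 0, 0],
    [0.001, -0.0015, 0.11, 0, 0],
    [0.001, -0.0015, 0.118, 0, 0],
    [0.001, -0.0015, 0.1235, 0, 0],
    [0.001, -0.0015, 0.1235, 0, 0],
    [0.001, -0.0015, 0.1235, 0, 0],
    [0.001, -0.0015, 0.1235, 0, 0.45],
    [0.001, -0.0015, 0.1235, 0, 0.6],
    [0.001, -0.0015, 0.1235, 0, 0.65],
    [0.001, -0.0015, 0.1235, 0, 0.65],
    [0.001, -0.0015, 0.11, 0, 0.65],
    [0.001, -0.0015, 0.07, 0, 0.65],
    [0.001, -0.0015, 0.01, 0, 0.65],
    [0.001, -0.0015, 0, 0, 0.65],
    [0.001, -0.0015, 0, 0, 0.65]
  ]
}}

```text
t: 16.35
eef_pos: [482.6, -404.7, 340.7]
tcp_rot: [-3.141, 0.002, 2.833]
ft_force: [0.6, -0.0, -1.3]
opening: 0.653
grip_force: 0.0
```

```bash
python3 - 622,-223,340 <<'E'
from wr import *
circ(483,-404,55,33)
circ(484,-404,18,52)
E
```

```text
t 16.35 tcp [ 482.6 -404.7  340.7] yaw 2.833 q [-0.8   0.56  1.62  0.    0.96 -2.06]
622,-223,340 tool shift m [-0.0776  0.2154  0.0007]
wrist [ 481.8 -405.3] D 32.9 n 705 z 55.7
wrist [ 483.1 -405.3] D 54.9 n 681 z 18.6
```

socket_33 is seated (top z 55.7). On to socket_42, turning 27° so the fingers pass between the blue ones.

Call:
{"name": "carry_out", "arguments": {
  "series": [
    [-0.02, 0.055, 0, 9, 0.75],
    [-0.04, 0.11, 0, 18, 0.75],
    [-0.06, 0.165, 0, 27, 0.75],
    [-0.078, 0.215, 0, 27, 0.75],
    [-0.078, 0.215, 0, 27, 0.75],
    [-0.078, 0.215, 0, 27, 0.75],
    [-0.078, 0.215, 0, 27, 0.75],
    [-0.078, 0.215, 0, 27, 0.75],
    [-0.078, 0.215, 0, 27, 0.75]
  ]
}}

```text
t: 17.52
eef_pos: [622.1, -224.4, 339.8]
tcp_rot: [3.142, 0.0, 2.361]
ft_force: [0.7, -0.2, 0.1]
opening: 0.753
grip_force: 0.0
```

```bash
python3 - 621,-223.5,213 <<'E'
from wr import *
circ(622,-223,56,42)
cv2.imwrite("pics/w3.png",im[:,:,::-1])
E
```

```text
t 17.52 tcp [ 622.1 -224.4  339.8] yaw 2.361 q [-0.45  0.61  1.53  0.    1.   -1.24]
621,-223.5,213 tool shift m [ 1.400e-03 -1.000e-04  1.268e-01]
wrist [ 621.8 -223.1] D 41.9 n 1130 z 56.8
```

View pics/w3.png

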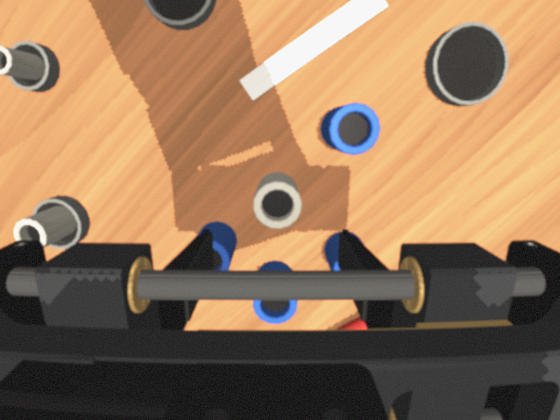

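The wrist view shows the steel socket at (277,202), with blue neighbours at (350,128), (215,245), (275,295) and (340,255). By the measured distances the fingers have over 20 mm of clearance.

Call:
{"name": "carry_out", "arguments": {
  "series": [
    [0.001, 0.0005, 0.04, 27, 0.75],
    [0.001, 0.0005, 0.04, 0, 0.75]
  ]
}}

```text
t: 17.82
eef_pos: [621.5, -222.6, 297.1]
tcp_rot: [-3.14, -0.004, 2.356]
ft_force: [-0.1, -1.0, 0.8]
opening: 0.748
grip_force: 0.0
```

I wrongly put a 27° turn in the first row. The second row undid it while the tips were still well above everything (tips at z 107, yaw back at 2.356). I'll carry on from here.

Call:
{"name": "carry_out", "arguments": {
  "series": [
    [0, 0, 0.03, 0, 0.75],
    [0, 0, 0.065, 0, 0.75],
    [0, 0, 0.086, 0, 0.75],
    [0, 0, 0.086, 0, 0.75],
    [0, 0, 0.086, 0, 0],
    [0, 0, 0.086, 0, 0],
    [0, 0, 0.086, 0, 0],
    [0, 0, 0.086, 0, 0],
    [0, 0, 0.086, 0, 0],
    [0, 0, 0.086, 0, 0],
    [0, 0, 0.075, 0, 0],
    [0, 0, 0.04, 0, 0],
    [0, 0, 0.0, 0, 0],
    [0, 0, -0.04, 0, 0],
    [0, 0, -0.04, 0, 0],
    [0, 0, -0.04, 0, 0]
  ]
}}

```text
t: 19.82
eef_pos: [621.7, -222.5, 339.0]
tcp_rot: [-3.141, -0.001, 2.362]
ft_force: [-0.3, -0.3, -2.6]
opening: 0.439
grip_force: 30.0
```

```bash
python3 go.py 431,-154,340
```

```text
t 19.82 tcp [ 621.7 -222.5  339. ] yaw 2.362 q [-0.44  0.61  1.53  0.    1.   -1.23]
431,-154,340 tool shift m [ 0.1838 -0.0854 -0.0008]
```

Call:
{"name": "carry_out", "arguments": {
  "series": [
    [0.022, -0.01, 0, 0, 0],
    [0.06, -0.028, 0, 0, 0],
    [0.1, -0.047, 0, 0, 0],
    [0.14, -0.065, 0, 0, 0],
    [0.17, -0.08, 0, 0, 0],
    [0.184, -0.0855, 0, 0, 0],
    [0.184, -0.0855, 0, 0, 0],
    [0.184, -0.0855, 0, 0, 0]
  ]
}}

```text
t: 20.82
eef_pos: [432.1, -154.5, 339.5]
tcp_rot: [3.141, 0.001, 2.362]
ft_force: [0.3, 0.6, -1.9]
opening: 0.436
grip_force: 30.0
```

```bash
python3 - 431,-154,220 <<'E'
from wr import *
circ(431,-154,18,60)
E
```

```text
t 20.82 tcp [ 432.1 -154.5  339.5] yaw 2.362 q [-0.49  0.35  2.03  0.    0.76 -1.28]
431,-154,220 tool shift m [ 0.0012 -0.0005  0.1195]
wrist [ 429.3 -154.3] D 63.9 n 637 z 18.7
```

Call:
{"name": "carry_out", "arguments": {
  "series": [
    [0.001, -0.001, 0.035, 0, 0],
    [0.001, -0.001, 0.07, 0, 0],
    [0.001, -0.001, 0.095, 0, 0],
    [0.001, -0.001, 0.108, 0, 0],
    [0.001, -0.001, 0.115, 0, 0],
    [0.001, -0.001, 0.1195, 0, 0],
    [0.001, -0.001, 0.1195, 0, 0],
    [0.001, -0.001, 0.1195, 0, 0],
    [0.001, -0.001, 0.1195, 0, 0.55],
    [0.001, -0.001, 0.1195, 0, 0.7],
    [0.001, -0.001, 0.1195, 0, 0.75],
    [0.001, -0.001, 0.1195, 0, 0.75],
    [0.001, -0.001, 0.1, 0, 0.75],
    [0.001, -0.001, 0.06, 0, 0.75],
    [0.001, -0.001, 0.01, 0, 0.75],
    [0.001, -0.001, 0, 0, 0.75],
    [0.001, -0.001, 0, 0, 0.75]
  ]
}}

```text
t: 23.0
eef_pos: [429.6, -154.0, 339.8]
tcp_rot: [3.141, 0.001, 2.362]
ft_force: [-0.1, 0.5, -0.3]
opening: 0.751
grip_force: 0.0
```

```bash
python3 - 359,308,345 390,50,345<<'E'
from wr import *
circ(430,-154,61,42)
circ(430,-154,18,60)
E
```

```text
t 23.0 tcp [ 429.6 -154.   339.8] yaw 2.362 q [-0.49  0.35  2.03  0.    0.76 -1.28]
359,308,345 tool shift m [ 0.3751  0.2788 -0.0054]
390,50,345 tool shift m [ 0.1716  0.1172 -0.0053]
wrist [ 429.5 -154.6] D 42.1 n 1167 z 61.8
wrist [ 429.6 -153.8] D 63.9 n 700 z 18.7
```

socket_42 is seated (top z 61.8). Last is socket_52, with the path bowed outward to stay in reach.

Call:
{"name": "carry_out", "arguments": {
  "series": [
    [0.143, 0.159, -0.005, 0, 0.85],
    [0.143, 0.159, -0.005, 0, 0.85],
    [0.143, 0.159, -0.005, 0, 0.85],
    [0.143, 0.159, -0.005, 0, 0.85],
    [0.375, 0.279, -0.005, 0, 0.85],
    [0.375, 0.279, -0.005, 0, 0.85],
    [0.375, 0.279, -0.005, 0, 0.85],
    [0.375, 0.279, -0.005, 0, 0.85],
    [0.375, 0.279, -0.005, 0, 0.85],
    [0.375, 0.279, -0.005, 0, 0.85],
    [0.375, 0.279, -0.005, 0, 0.85],
    [0.375, 0.279, -0.005, 0, 0.85],
    [0.375, 0.279, -0.005, 0, 0.85]
  ]
}}

```text
t: 24.68
eef_pos: [359.8, 307.3, 344.8]
tcp_rot: [3.141, 0.0, 2.36]
ft_force: [-0.0, -0.1, -0.4]
opening: 0.852
grip_force: 0.0
```

```bash
python3 - 358,308,217 <<'E'
from wr import *
circ(359,308,62,52)
E
```

```text
t 24.68 tcp [359.8 307.3 344.8] yaw 2.36 q [ 0.57  0.36  1.99  0.    0.79 -0.22]
358,308,217 tool shift m [ 0.0018 -0.0008  0.1278]
wrist [355.8 309.9] D 52.1 n 1729 z 62.8
```

Call:
{"name": "carry_out", "arguments": {
  "series": [
    [0.003, 0, 0.04, 0, 0.85],
    [0.003, 0, 0.08, 0, 0.85],
    [0.003, 0, 0.11, 0, 0.85],
    [0.003, 0, 0.128, 0, 0.85],
    [0.003, 0, 0.128, 0, 0.85],
    [0.003, 0, 0.128, 0, 0],
    [0.003, 0, 0.128, 0, 0],
    [0.003, 0, 0.128, 0, 0],
    [0.003, 0, 0.128, 0, 0],
    [0.003, 0, 0.128, 0, 0],
    [0.003, 0, 0.128, 0, 0],
    [0.003, 0, 0.115, 0, 0],
    [0.003, 0, 0.085, 0, 0],
    [0.003, 0, 0.05, 0, 0],
    [0.003, 0, 0.02, 0, 0],
    [0.003, 0, 0.0, 0, 0],
    [0.003, 0, 0.0, 0, 0]
  ]
}}

```text
t: 26.85
eef_pos: [357.0, 310.0, 346.1]
tcp_rot: [3.139, 0.001, 2.362]
ft_force: [0.0, -0.3, -4.7]
opening: 0.544
grip_force: 30.0
```

```bash
python3 go.py 659,-12,345
```

```text
t 26.85 tcp [357.  310.  346.1] yaw 2.362 q [ 0.58  0.36  1.99  0.    0.79 -0.22]
659,-12,345 tool shift m [-0.4412 -0.0166  0.0013]
```

Call:
{"name": "carry_out", "arguments": {
  "series": [
    [-0.02, -0.001, 0, 0, 0],
    [-0.055, -0.002, 0, 0, 0],
    [-0.095, -0.004, 0, 0, 0],
    [-0.135, -0.005, 0, 0, 0],
    [-0.175, -0.007, 0, 0, 0],
    [-0.215, -0.008, 0, 0, 0],
    [-0.255, -0.01, 0, 0, 0],
    [-0.295, -0.011, 0, 0, 0],
    [-0.335, -0.013, 0, 0, 0],
    [-0.375, -0.014, 0, 0, 0],
    [-0.41, -0.016, 0, 0, 0],
    [-0.432, -0.017, 0, 0, 0],
    [-0.441, -0.0165, 0, 0, 0],
    [-0.441, -0.0165, 0, 0, 0],
    [-0.441, -0.0165, 0, 0, 0]
  ]
}}

```text
t: 28.72
eef_pos: [658.6, -11.0, 344.4]
tcp_rot: [-3.141, -0.001, 2.362]
ft_force: [-0.2, -0.2, -4.9]
opening: 0.541
grip_force: 30.0
```

```bash
python3 - 659,-12,223 <<'E'
from wr import *
circ(659,-12,18,70)
E
```

```text
t 28.73 tcp [658.6 -11.  344.4] yaw 2.362 q [-0.12  0.6   1.53  0.    1.01 -0.91]
659,-12,223 tool shift m [-0.0011 -0.0004  0.1214]
wrist [658.5  -9.7] D 73.6 n 623 z 18.7
```

Call:
{"name": "carry_out", "arguments": {
  "series": [
    [0, 0, 0.03, 0, 0],
    [0, 0, 0.065, 0, 0],
    [0, 0, 0.09, 0, 0],
    [0, 0, 0.105, 0, 0],
    [0, 0, 0.116, 0, 0],
    [0, 0, 0.122, 0, 0],
    [0, 0, 0.122, 0, 0],
    [0, 0, 0.122, 0, 0],
    [0, 0, 0.122, 0, 0.65],
    [0, 0, 0.122, 0, 0.8],
    [0, 0, 0.122, 0, 0.85],
    [0, 0, 0.122, 0, 0.85],
    [0, 0, 0.1, 0, 0.85],
    [0, 0, 0.06, 0, 0.85],
    [0, 0, 0.01, 0, 0.85],
    [0, 0, -0.05, 0, 0.85],
    [0, 0, -0.05, 0, 0.85]
  ]
}}

```text
t: 30.9
eef_pos: [659.2, -11.7, 399.8]
tcp_rot: [3.136, 0.007, 2.362]
ft_force: [-1.5, 0.3, -1.7]
opening: 0.853
grip_force: 0.0
```

Run:
```python
from wr import *
circ(659,-11,67,52);circ(659,-11,18,70)
p,dd=env.read_camera("side");cv2.imwrite("pics/side1.png",p[:,:,::-1])
```

```text
t 30.9 tcp [659.2 -11.7 399.8] yaw 2.362 q [-0.12  0.54  1.48  0.    1.11 -0.91]
wrist [658.2 -11.5] D 51.8 n 1233 z 67.8
wrist [658.8 -10. ] D 73.8 n 547 z 18.8
```

View pics/side1.png

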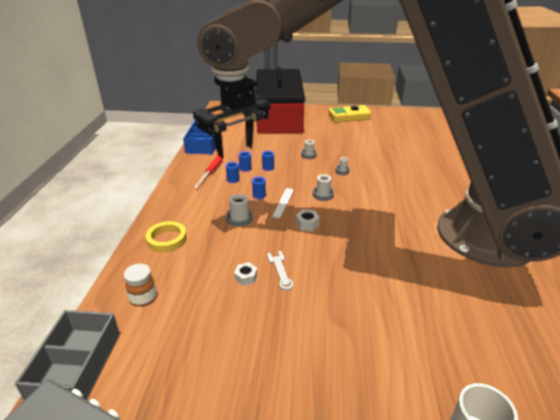

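All four sockets stand upright in their cups, at (239,210), (324,187), (309,149) and (343,166). The nuts and blue look-alikes have not moved, and the gripper is clear.

```bash
python3 -c "
from cell import env
print(env.job_done())"
```

```text
the job is handed in; nothing more can be done
None
```

All four sockets stand upright in their matching cups, open end up, the nuts and blue look-alikes are untouched, and the job was handed in at about 31 s of the 112 s allowed.

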